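# Pin a clamshell test jig shut and hold it closed

## Robot

A 6-joint arm with a two-finger parallel gripper is mounted at the origin on a cart in front of the work surface, level with it; the furniture and walls round the work are solid. World frame = base frame: x ahead of the robot, y to its left, z up, the work surface at z = 0. Lengths are in m, angles in rad, forces in N, time in s.
With the tool pointing down it reaches from about 0.35 to 0.975 m from the base axis. Payload 17.4 kg.
Tool frame: the origin (TCP) lies on the centre line of the jaws, within the pads' length; the fingertips stand 11 mm ahead of it and the grasp point (between the pads) lies 8 mm behind it; z points along the fingers, y is the line along which they close (so a half turn about z gives the same grasp; the last joint's range is limited). The gripper opens to 85 mm and grips with 20 to 120 N. Pads are 22 mm wide; open, the fingers measure 114 mm over their backs; the gripper's body (76 mm by 85 mm) begins 54 mm behind the grasp point. The pads swing forward as they close: fully open they stand 13 mm farther back than shut.
Start: joints at [1.13, 0.116, 1.442, -0, 1.584, -0.038], TCP at [0.265, 0.621, 0.242] pointing down, gripper open.
Joint ranges: [-2.83, 2.83], [-0.83, 2.19], [0.07, 2.5], [-1.14, 4.28], [0.01, 3], [-2.97, 2.97]. Speed limits (rad/s): [1.89, 1.89, 2.22, 3.14, 3.14, 3.14].

## Interface

Orientations are given as a 3x3 rotation matrix whose columns are the frame's x, y, z axes.
In Python, from rig import manip gives the robot as it stands. The module is installed in compiled form; this text tells all that it offers.
- The arm moves only by the tool move_arm, never from a script. Its argument "steps" is text: rows parted by semicolons, each of 7 numbers parted by spaces: the shift along the tool's x, y, z in cm, then the turn, a rotation vector about the tool's x, y, z in rad, then the opening, from -1 (shut) to 1 (fully open). A call has 1 to 12 rows; each row is the pose to reach, as a shift and turn from the pose commanded when the call began, along the tool's axes at that moment; what a row does not reach only later rows make up. A row lasts 1/10 s, in which the tool goes at most 50 mm and 8.59 degrees, less where a joint would pass 70% of its speed; a pose out of reach is approached as far as the arm can. A call with a gripper value outside its range is refused whole. The fingers move at their own pace and stop on an object; the grip force is fixed at half the most. Time passes only in rows, so rows that repeat a pose let the fingers close. It gives the time, the measured TCP pose, the force, the opening and the grip force at its end, in the units of the state.
- manip.get_state(): the state, without advancing time (a new reading comes with each control period).
- manip.snapshot(name): name is "scene" or "top" or "wrist"; returns a dict with "img" (420x560x3 uint8, red, green, blue), "K" (3x3 intrinsics, pixels), "k1" (the pictures are not rectified: a ray, as slopes to the right and down, at radius r is drawn at 1 + k1 r^2 times it, then the intrinsics apply), "pose" (4x4, takes a point from camera to world coordinates). Camera axes: x right, y up, looking along -z (the intrinsics and any distortion apply to the point x, -y, -z); pixel columns grow to the right and rows downward; lengths in m; the calibration is good to about 2 mm. A picture is of the moment at which its call begins. There is no depth.
- manip.sign_off(): hands the job in; it is judged then, once.
The state is a dict: "time_s": time; "joint_pos": joint angles; "dq": joint speeds; "joint_torque": joint torques, N m; "tool_pos": TCP position; "ee_rot": TCP orientation; "contact_force": force on the tool from outside, world axes, zero at the start; "torque": the same for the moment, N m; "opening": opening from 0.0 (shut) to 1.0 (fully open); "grip_force": force on a finger pad.
Only numpy, scipy, OpenCV 4.12 (cv2) and the standard library are available. Lean on these libraries where they do the work, as an engineer would, in place of code of your own. Each camera call takes 0.05 s, during which the arm holds its last target. There are 200 camera calls.

## Task

Close the blue hinged upper half of the clamshell jig over the brass fitting, then take the red-knobbed locking pin from its grey block and push it upright through the aligned holes of both halves until its collar presses on the upper half. Springs keep the halves a few millimetres apart, so press the pin down until they are fully shut, and finish like that: the hand still on the pin's knob, pressing it down, nothing let go. Leave the vials, tape roll, bottle cap and loose fitting where they are.

Things in the scene. Friction and masses are not known exactly. Their poses are not given: they have to be found in the camera images.
- jig: Clamshell jig on a dark 180x110 mm foot plate screwed down: aluminium lower half (125x90 mm, top 45 mm above the worktop) with a brass fitting inside, blue upper half with a clear window. Origin on the worktop under its middle; x points to the hinge side, y along the hinge axis, z up; turned at most 0.3 rad from the world axes.
- hinge (a point): Middle of the jig's hinge axis, 45 mm above the worktop (the parting plane of the halves), at the side away from the robot.
- lid (a joint): Angle of the blue upper half in rad: 0 = pressed fully shut, 1.57 = upright; starts 1.25 to 1.6. The stiff hinge holds it when steep; pushed from behind over towards the robot to under about 0.8 it sinks by itself. Two spring pins then keep it at about 0.047 (some 5 mm up at the hole); pressing it from there to 0 takes about 5 N down at the hole.
- lid_edge (a point): Middle of the free front edge (lip) of the blue upper half, 141 mm from the hinge axis; moves with it. The upper half is a plate 10 mm thick and 90 mm wide.
- lid_hole (a point): Centre of the upper half's pin hole at its outer face (its top face when shut), 112 mm from the hinge axis. Hole 13 mm wide with a 2 mm chamfer, through the 10 mm plate. Shut, it stands 55 mm above the worktop, right over the lower hole.
- lower_hole (a point): Centre of the mouth of the lower half's pin hole, 45 mm above the worktop, 112 mm in front of the hinge axis: 13 mm wide, vertical, 35 mm deep, with a 2 mm chamfer.
- pin_knob (a point): Centre of the locking pin's red knob (cylinder 25 mm across, 44 mm high), where to grip it; 68 mm above the pin's tip, 30 mm above the underside of its collar, 20 mm below its top. At the start the pin stands upright and loose in its grey block, this point 75 mm above the worktop.
- pin_tip (a point): Lowest point of the pin, on its axis. With the collar down and the jig shut it lies 17 mm above the worktop.
- pin: The locking pin, 48 to 84 g: origin at its tip, z axis up along it. Steel shank 10 mm across and 38 mm long from the tapered tip (4 mm wide at its end) to the underside of a steel collar 22 mm across and 6 mm thick; the red knob sits on the collar.
- pin_stand: Grey block 55x55x45 mm (fixed) in which the pin stands at the start, origin under its centre; hole 12 mm wide in the middle of its top.
- vial_white: Bystander: small glass vial with white cap, 28x28x60 mm, loose, origin under its centre.
- vial_black: Bystander: small glass vial with black cap, 28x28x60 mm, loose, origin under its centre.
- black_tape: Bystander: roll of black tape lying flat, 58x56x19 mm, loose, origin under its centre.
- red_cap: Bystander: red bottle cap, 53x53x25 mm, loose, origin under its centre.
- spare_union: Bystander: silver-grey tube fitting, 16x60x14 mm, lying loose, origin under its centre.

How it is judged:
By the outcome, as a careful person would: the job done as asked, in the order asked, and still so for the second after the job is handed in, while the arm keeps its last pose, push and grip.
It also fails if it takes over 51 s, if anything falls off the work surface, if the arm or the gripper's body presses on something with over 40 N, if the wrist force passes 120 N, or if a joint passes its speed limit or range.

## Working session

There is one attempt and no reset: what is moved stays moved. The work goes in short steps, Python scripts to look and compute and a tool call to move; the robot and the scene stay as the last step left them, time stands still between calls to the robot, and variables do not carry over. Pictures are saved under pics/ and viewed, at most 10 in all, crops included, and the job is handed in when it is done.

Besides the shell and the picture viewer there is one more tool, called after "Call:" as name(argument=value, ...) on one line, values as JSON. move_arm: Moves the arm, as the interface text tells. Its arguments: {"type":"object","properties":{"steps":{"type":"string"}},"required":["steps"]}

```bash
mkdir -p pics; cat > h.py <<'E'
import numpy as np, cv2
from rig import manip
def snap(n,f=None):
    s=manip.snapshot(n)
    if f: cv2.imwrite('pics/'+f+'.png',s['img'][:,:,::-1])
    return s
def ray(s,u,v):
    K=np.array(s['K']);d=np.array([s['k1'],0,0,0],float)
    p=cv2.undistortPoints(np.array([[[u,v]]],float),K,d)[0,0]
    P=np.array(s['pose']);r=P[:3,:3]@[p[0],-p[1],-1];return P[:3,3],r/np.linalg.norm(r)
def onz(s,u,v,z):
    o,r=ray(s,u,v);return o+r*(z-o[2])/r[2]
def tri(a,b):
    A=np.zeros((3,3));B=np.zeros(3)
    for o,r in(a,b):
        M=np.eye(3)-np.outer(r,r);A+=M;B+=M@o
    return np.linalg.solve(A,B)
def blobs(img,lo,hi,mn=60):
    h=cv2.cvtColor(img,cv2.COLOR_RGB2HSV);m=cv2.inRange(h,lo,hi)
    n,l,st,c=cv2.connectedComponentsWithStats(m)
    return [(st[i].tolist(),c[i].round(1).tolist()) for i in range(1,n) if st[i,4]>mn]
def proj(s,p):
    P=np.array(s['pose']);q=P[:3,:3].T@(np.array(p)-P[:3,3]);x,y=q[0]/-q[2],-q[1]/-q[2];f=1+s['k1']*(x*x+y*y)
    return (np.array(s['K'])@[x*f,y*f,1])[:2].round(1)
def fit(): pass
E
python3 - <<'E'
from h import *
for n in('scene','top'):
    s=snap(n,n+'0');print(n,np.array(s['pose']).round(3).tolist(),np.array(s['K'])[0],s['k1'])
    print('red',blobs(s['img'],(0,140,60),(8,255,255)),blobs(s['img'],(172,140,60),(180,255,255)));print('blue',blobs(s['img'],(95,110,40),(125,255,255)))
st=manip.get_state();print(st['time_s'],st['tool_pos'],st['ee_rot'],st['contact_force'],st['opening'])
E
```

```text
scene [[0.893, 0.272, -0.358, 0.21], [-0.449, 0.534, -0.716, -0.758], [-0.003, 0.8, 0.599, 0.628], [0.0, 0.0, 0.0, 1.0]] [409.71293041   0.         276.54388979] 0.03103864821343841
red [([329, 300, 16, 27, 359], [335.9, 312.7])] [([365, 66, 44, 53, 1146], [387.2, 93.5]), ([466, 202, 22, 25, 319], [476.9, 215.5]), ([394, 286, 29, 27, 557], [408.1, 299.3])]
blue [([0, 0, 95, 185, 12261], [35.6, 99.9]), ([77, 0, 128, 167, 13765], [133.0, 74.4]), ([386, 138, 24, 21, 431], [397.1, 147.9]), ([432, 160, 29, 25, 564], [445.6, 171.8]), ([290, 178, 35, 65, 1204], [307.5, 207.7]), ([392, 254, 16, 10, 78], [399.5, 259.0]), ([428, 306, 132, 114, 8446], [495.4, 374.1])]
top [[0.026, 0.993, -0.119, 0.434], [-0.999, 0.029, 0.02, -0.115], [0.023, 0.119, 0.993, 1.137], [0.0, 0.0, 0.0, 1.0]] [392.18516851   0.         279.12828407] -0.08183873000587993
red [([367, 234, 12, 10, 84], [372.4, 238.3])] [([362, 105, 17, 15, 118], [368.4, 112.1]), ([468, 108, 26, 24, 318], [479.8, 120.3]), ([356, 171, 18, 18, 180], [364.6, 179.3])]
blue [([491, 0, 19, 16, 231], [499.8, 7.2]), ([318, 85, 21, 23, 378], [327.6, 96.1]), ([267, 91, 21, 22, 373], [276.8, 101.5]), ([543, 99, 17, 17, 207], [551.2, 107.4]), ([57, 108, 15, 14, 128], [64.0, 114.7]), ([405, 124, 69, 88, 3098], [435.8, 180.2]), ([531, 165, 24, 20, 376], [542.5, 174.8]), ([273, 200, 35, 15, 176], [289.2, 205.9]), ([532, 208, 24, 20, 399], [543.6, 218.0])]
0.1 [0.26453635 0.62082774 0.24165117] [[-9.19972454e-01  3.91982802e-01 -4.09052164e-04]
 [ 3.91983015e-01  9.19971998e-01 -9.15527661e-04]
 [ 1.74454390e-05 -1.00260173e-03 -9.99999497e-01]] [-0.90394566  0.12476369  0.23124782] 1.004312716543634
```

View pics/scene0.png

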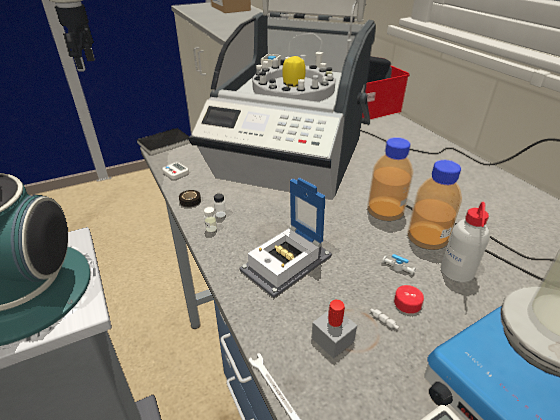

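View pics/top0.png

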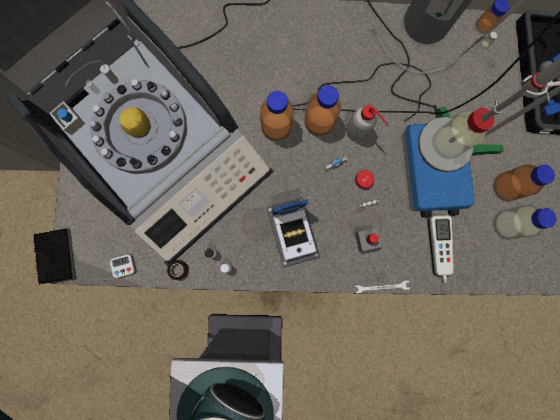

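The scene view shows the jig at about (290,245), its lid upright at (307,208), the pin's red knob at (336,312), the vials at (210,218) and (219,207), and the tape at (190,198). In the top view the jig is at (293,233), the lid at (290,206) and the knob at (372,238). Next I'll take enlarged crops for the jig's pose.

```bash
python3 - <<'E'
from h import *
t=snap('top');s=snap('scene')
print('knob',tri(ray(t,372.4,238.3),ray(s,335.9,312.7)), onz(t,372.4,238.3,.09))
print('base px',proj(t,[0,0,0]),proj(t,[.265,.62,.24]))
a=cv2.resize(t['img'][190:270,260:320],None,fx=6.5,fy=6.5,interpolation=cv2.INTER_CUBIC)
b=cv2.resize(s['img'][170:300,235:335],None,fx=4,fy=4,interpolation=cv2.INTER_CUBIC)
c=np.zeros((520,790,3),np.uint8);c[:,:390]=a;c[:,390:]=b
cv2.imwrite('pics/crop.png',c[:,:,::-1])
for n,z,p in(('vw',.06,(224,267)),('vb',.06,(210,252)),('tape',.01,(178,269)),('cap',.025,(364.6,179.3)),('union',.01,(369,204))): print(n,onz(t,*p,z).round(3))
E
```

```text
knob [ 0.50452813 -0.39284788  0.07600108] [ 0.50350203 -0.38912547  0.09      ]
base px [224.8 415.3] [-44.2 322.7]
vw [0.416 0.01  0.06 ]
vb [0.456 0.05  0.06 ]
tape [0.406 0.147 0.01 ]
cap [ 0.679 -0.384  0.025]
union [ 0.609 -0.4    0.01 ]
```

View pics/crop.png

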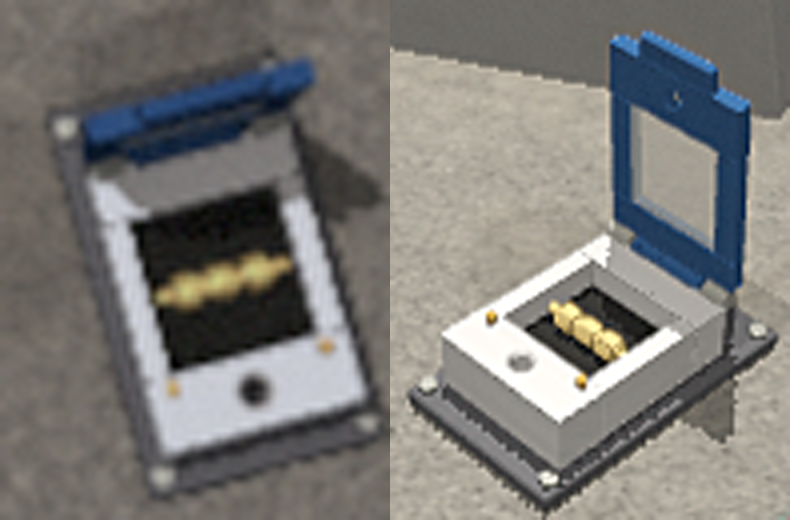

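The crop shows, in its own pixels: the lower hole at (254,390) in the top half and (521,361) in the scene half; the lower half's front corners at (160,462) and (372,405); screws at (162,478), (369,425) and (65,127). The lid is nearly upright, with its lip at (678,45).

```bash
python3 - <<'E'
from h import *
t=snap('top');s=snap('scene')
T=lambda x,y:((x+.5)/6.5-.5+260,(y+.5)/6.5-.5+190)
S=lambda x,y:((x-390+.5)/4-.5+235,(y+.5)/4-.5+170)
h1=onz(t,*T(254,390),.045);h2=onz(s,*S(521,361),.045);print('hole',h1,h2)
c1,c2=onz(t,*T(160,462),.045),onz(t,*T(372,405),.045)
d=c1-c2;print('front',c1,c2,np.linalg.norm(d),'yaw',np.arctan2(-d[0],d[1]))
q=[onz(t,*T(*p),.012) for p in((162,478),(369,425),(65,127))]
d=q[0]-q[1];print('yaw',np.arctan2(-d[0],d[1]));d=q[2]-q[0];print('yaw',np.arctan2(d[1],d[0]))
c1,c2=onz(s,*S(443,337),.045),onz(s,*S(561,420),.045)
d=c1-c2;print('scene front',np.linalg.norm(d),'yaw',np.arctan2(-d[0],d[1]))
yaw=.24
h=(h1+h2)/2;ex=np.array([np.cos(yaw),np.sin(yaw),0]);ey=np.array([-ex[1],ex[0],0]);H=h+.112*ex;print('hinge',H)
# lid angle from lip middle seen: inner face at lip
for a in np.arange(1.2,1.65,.05):
    L=H+.141*(-np.cos(a)*ex+np.array([0,0,np.sin(a)]))
    N=np.array([0,0,0])+np.cos(a)*np.array([0,0,1])+np.sin(a)*ex
    hi=H+.112*(-np.cos(a)*ex+np.array([0,0,np.sin(a)]))
    print(a.round(2),'lip in/out scene',proj(s,L),proj(s,L+.01*N),'top',proj(t,L),proj(t,L+.01*N),'hole in',proj(s,hi))
print('seen lip scene',S(678,45),'hole',S(675,97),'top lip back/mid',T(225,85))
E
```

```text
hole [ 0.46970187 -0.19360511  0.045     ] [ 0.47104226 -0.19283521  0.045     ]
front [ 0.43803577 -0.15414422  0.045     ] [ 0.46459555 -0.24434747  0.045     ] 0.0940321593366921 yaw 0.28635154214960384
yaw 0.27409737971671433
yaw 0.29608659751182165
scene front 0.08698475980849511 yaw 0.326902161259662
hinge [ 0.57916192 -0.16659746  0.045     ]
1.2 lip in/out scene [290.1 196.7] [293.7 193.4] top [297.  223.4] [296.3 219.6] hole in [293.8 205.9]
1.25 lip in/out scene [292.7 194.4] [296.3 191.3] top [296.5 220.7] [295.7 216.8] hole in [295.8 204.1]
1.3 lip in/out scene [295.2 192.3] [298.9 189.4] top [295.9 218. ] [295.2 214. ] hole in [297.8 202.5]
1.35 lip in/out scene [297.8 190.3] [301.5 187.6] top [295.4 215.2] [294.6 211.2] hole in [299.7 200.9]
1.4 lip in/out scene [300.4 188.5] [304.1 186. ] top [294.8 212.4] [294.  208.4] hole in [301.7 199.4]
1.45 lip in/out scene [303.  186.8] [306.7 184.5] top [294.2 209.6] [293.4 205.6] hole in [303.8 198.1]
1.5 lip in/out scene [305.6 185.2] [309.2 183.2] top [293.6 206.7] [292.8 202.8] hole in [305.8 196.9]
1.55 lip in/out scene [308.1 183.8] [311.7 182. ] top [293.  203.9] [292.1 200. ] hole in [307.7 195.7]
1.6 lip in/out scene [310.7 182.6] [314.2 181. ] top [292.4 201.2] [291.5 197.3] hole in [309.7 194.8]
seen lip scene (306.625, 180.875) hole (305.875, 193.875) top lip back/mid (294.1923076923077, 202.65384615384616)
```

```bash
cat >> h.py <<'E'
from scipy.spatial.transform import Rotation as R
def go(p,yaw):  # tool down, tool x heading yaw
    st=manip.get_state();C=np.array(st['ee_rot']);x=np.array([np.cos(yaw),np.sin(yaw),0]);z=np.array([0,0,-1.]);D=np.c_[x,np.cross(z,x),z]
    d=C.T@(np.array(p)-st['tool_pos'])*100;print('cm',d.round(2),'rv',R.from_matrix(C.T@D).as_rotvec().round(3),'t',st['time_s'])
E
python3 - <<'E'
from h import *
t=snap('top');s=snap('scene')
print('instr corner',tri(ray(t,270,172),ray(s,338,160)),onz(s,335,190,0),onz(t,270,172,.1))
print('bottle',onz(t,277,101,.17),onz(t,327,96,.17),onz(s,388,215,0))
Y=np.pi+.29
go([.42,.12,.28],Y-.5)
go([.66,-.14,.28],Y)
E
```

```text
instr corner [ 0.66570225 -0.11508507  0.18896232] [0.78056442 0.01979579 0.        ] [ 0.67447431 -0.10801893  0.1       ]
bottle [ 0.84711075 -0.12103526  0.17      ] [ 0.86599219 -0.25098755  0.17      ] [ 0.83680583 -0.13833145  0.        ]
cm [-33.93 -40.    -3.78] rv [-0.    -0.    -0.193] t 0.4
cm [-66.21 -54.51  -3.77] rv [-0.    -0.    -0.693] t 0.4
```

Call:
move_arm(steps="-40.5 -50.2 -4.8 0 0 -0.69 -1;-40.5 -50.2 -4.8 0 0 -0.69 -1;-40.5 -50.2 -4.8 0 0 -0.69 -1;-40.5 -50.2 -4.8 0 0 -0.69 -1;-40.5 -50.2 -4.8 0 0 -0.69 -1;-40.5 -50.2 -4.8 0 0 -0.69 -1;-40.5 -50.2 -4.8 0 0 -0.69 -1;-40.5 -50.2 -4.8 0 0 -0.69 -1;-40.5 -50.2 -4.8 0 0 -0.69 -1;-40.5 -50.2 -4.8 0 0 -0.69 -1;-40.5 -50.2 -4.8 0 0 -0.69 -1;-40.5 -50.2 -4.8 0 0 -0.69 -1")

```text
time_s: 1.6
tool_pos: [0.4275, 0.0438, 0.2873]
ee_rot: [[-0.959, -0.283, 0.001], [-0.283, 0.959, 0.0], [-0.001, -0.0, -1.0]]
contact_force: [1.8, 0.9, 0.5]
opening: 0.002
grip_force: 0.0
```

```bash
python3 - <<'E'
from h import *
st=manip.get_state();print(st['tool_pos'],st['opening'],st['contact_force'])
w=snap('wrist','w1')
go([.618,-.175,.29],np.pi+.29)
E
```

```text
[0.42745261 0.04383044 0.28733855] 0.0018504525105071058 [1.82959661 0.88099287 0.45164039]
cm [-12.23 -25.71  -0.16] rv [-0.003  0.001 -0.008] t 1.65
```

View pics/w1.png

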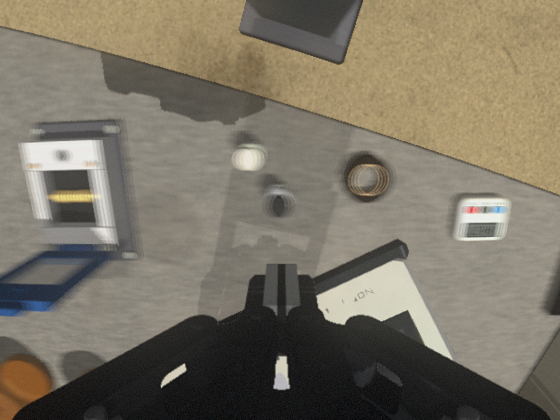

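The wrist view, taken while still moving, shows the jig at (75,190) with its lid at (55,280). The vials are at (248,157) and (278,203) and the tape at (367,177), all clear of the path. The instrument's panel corner is at (400,245).

Call:
move_arm(steps="-12.2 -25.7 0 0 0 0 -1;-12.2 -25.7 0 0 0 0 -1;-12.2 -25.7 0 0 0 0 -1;-12.2 -25.7 0 0 0 0 -1;-12.2 -25.7 0 0 0 0 -1;-12.2 -25.7 0 0 0 0 -1;-12.2 -25.7 0 0 0 0 -1;-12.2 -25.7 0 0 0 0 -1;-12.2 -25.7 0 0 0 0 -1")

```text
time_s: 2.55
tool_pos: [0.617, -0.1654, 0.2871]
ee_rot: [[-0.959, -0.284, 0.0], [-0.284, 0.959, 0.0], [-0.0, -0.0, -1.0]]
contact_force: [-0.2, -0.0, 0.4]
opening: -0.002
grip_force: 0.0
```

```bash
python3 - <<'E'
from h import *
w=manip.snapshot('wrist');st=manip.get_state()
print('cam in tool',np.array(st['ee_rot']).T@(np.array(w['pose'])[:3,3]-st['tool_pos']))
s=snap('scene','s2');t=snap('top');
c=np.zeros((400,780,3),np.uint8);c[:,:390]=cv2.resize(s['img'][80:280,215:410],None,fx=2,fy=2);c[:,390:]=cv2.resize(t['img'][150:270,235:352],(390,400))
cv2.imwrite('pics/c2.png',c[:,:,::-1])
go([.618,-.175,.146],np.pi+.29);print(st['tool_pos'])
E
```

```text
cam in tool [ 0.07898016  0.00016174 -0.13102421]
cm [ 0.19 -0.96 14.15] rv [-0.     0.001 -0.002] t 2.7
[ 0.61692119 -0.16519928  0.28733714]
```

View pics/c2.png

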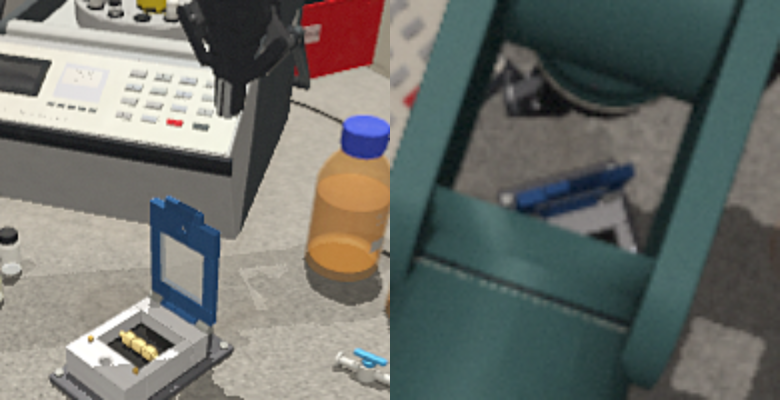

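The crops show the shut fingertips above and behind the lid at about (228,100) in the left half, clear of the instrument and bottles. I'll descend and then push.

Call:
move_arm(steps="0 -1 5 0 0 0 -1;0 -1 10 0 0 0 -1;0 -1 14 0 0 0 -1;0 -1 14 0 0 0 -1;2 -1 14 0 0 0 -1;4 -1 14 0 0 0 -1;6 -1 14 0 0 0 -1;8 -1 14.4 0 0 0 -1;10 -1 14.8 0 0 0 -1;12 -1 15 0 0 0 -1;13.5 -1 15 0 0 0 -1;13.5 -1 15 0 0 0 -1")

```text
time_s: 3.9
tool_pos: [0.4902, -0.2144, 0.1391]
ee_rot: [[-0.959, -0.283, 0.002], [-0.283, 0.959, -0.001], [-0.002, -0.002, -1.0]]
contact_force: [0.9, -0.1, -0.3]
opening: -0.002
grip_force: 0.0
```

```bash
python3 - <<'E'
from h import *
st=manip.get_state();s=snap('scene','s3');t=snap('top');w=snap('wrist')
c=np.zeros((400,1120//2+240,3),np.uint8);c[:,:560]=s['img'][:400];c[:180,560:]=cv2.resize(t['img'],(240,180));c[200:380,560:]=cv2.resize(w['img'],(240,180))
cv2.imwrite('pics/c3.png',c[:,:,::-1]);print(st['tool_pos'],st['contact_force'])
E
```

```text
[ 0.49021861 -0.21438623  0.13914244] [ 0.94651683 -0.11337073 -0.26452628]
```

View pics/c3.png

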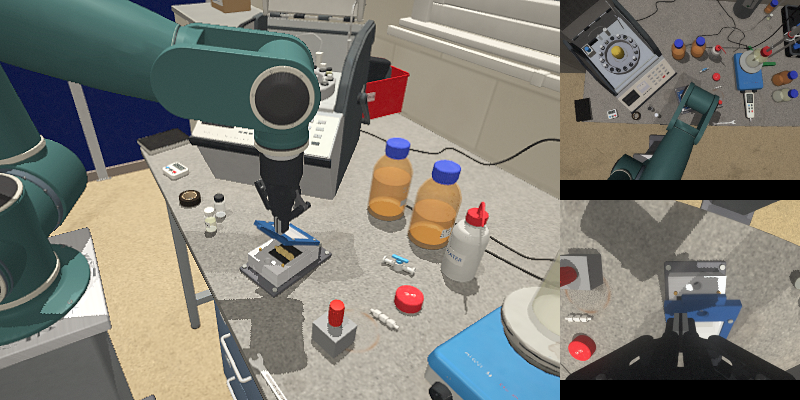

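The lid has left the fingers at about (285,235) and is sinking over the fitting. Next I'll move above the pin with the gripper opening.

Call:
move_arm(steps="1 -4 -3.1 0 0 0 -1;2 -8 -3.1 0 0 0 1;3.7 -13 -3.1 0 0 0 1;3.7 -17.4 -3.1 0 0 0 1;3.7 -17.4 -3.1 0 0 0 1;3.7 -17.4 -3.1 0 0 0 1;3.7 -17.4 -3.1 0 0 0 1;3.7 -17.4 -3.1 0 0 0 1;3.7 -17.4 -3.1 0 0 0 1")

```text
time_s: 4.95
tool_pos: [0.5048, -0.3904, 0.1683]
ee_rot: [[-0.959, -0.284, 0.001], [-0.284, 0.959, -0.0], [-0.0, -0.001, -1.0]]
contact_force: [-0.5, 1.0, -0.3]
opening: 1.002
grip_force: 0.0
```

```bash
python3 - <<'E'
from h import *
w=snap('wrist');s=snap('scene');st=manip.get_state()
c=np.zeros((420,800,3),np.uint8);c[:,:560]=w['img'];c[:240,560:]=cv2.resize(s['img'][190:310,225:345],(240,240))
cv2.imwrite('pics/c4.png',c[:,:,::-1]);print(st['tool_pos'],st['opening'])
for l,h in(((0,140,60),(8,255,255)),((172,140,60),(180,255,255))):
    for b in blobs(w['img'],l,h): print('w',b)
print('predicted knob top px',proj(w,[.504,-.391,.095]))
print(proj(w,np.array(st['tool_pos'])+[0,0,-.07]))
E
```

```text
[ 0.50466419 -0.3907116   0.16818346] 1.0039752662906947
w ([0, 52, 11, 16, 150], [5.3, 59.5])
w ([261, 198, 39, 52, 1508], [279.9, 224.8])
w ([210, 334, 53, 51, 1419], [237.2, 358.0])
w ([211, 348, 46, 36, 432], [230.3, 365.9])
w ([236, 361, 21, 24, 123], [249.0, 373.3])
predicted knob top px [280.2 233.4]
[280.4 236.3]
```

View pics/c4.png

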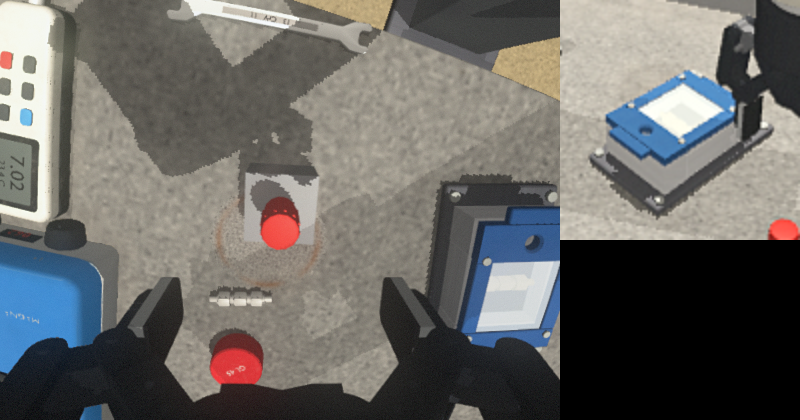

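The wrist view shows the knob top centred at (280,231), where I predicted it. The crop at right shows the lid resting on its springs, with its hole at (533,242) in the wrist view. I'll grasp the pin.

Call:
move_arm(steps="0.1 0 4 0 0 0 1;0.1 0 8 0 0 0 1;0.1 0 10.1 0 0 0 1;0.1 0 10.1 0 0 0 1;0.1 0 10.1 0 0 0 -1;0.1 0 10.1 0 0 0 -1;0.1 0 10.1 0 0 0 -1;0.1 0 10.1 0 0 0 -1;0.1 0 10.1 0 0 0 -1;0.1 0 10.1 0 0 0 -1;0.1 0 10.1 0 0 0 -1;0.1 0 10.1 0 0 0 -1")

```text
time_s: 6.25
tool_pos: [0.5039, -0.3918, 0.068]
ee_rot: [[-0.959, -0.283, 0.001], [-0.283, 0.959, -0.001], [-0.001, -0.001, -1.0]]
contact_force: [-1.2, 2.1, 7.1]
opening: 0.279
grip_force: 58.5
```

```bash
python3 - <<'E'
from h import *
st=manip.get_state();print(st['tool_pos'],st['opening'],st['grip_force'],st['contact_force'])
w=snap('wrist');print(onz(w,533,242,.06))
E
```

```text
[ 0.50386583 -0.39175985  0.06803411] 0.278598958239672 58.50310564041138 [-1.15762862  2.13645921  7.0898243 ]
[ 0.45081761 -0.28740857  0.06      ]
```

Call:
move_arm(steps="0 0 -3 0 0 0 -1;0 0 -6 0 0 0 -1;0 0 -8 0 0 0 -1;-0.5 4 -8 0 0 0 -1;-1 8 -8 0 0 0 -1;-1.5 12 -8 0 0 0 -1;-2 16 -8 0 0 0 -1;-2.4 20 -8 0 0 0 -1;-2.4 20 -8 0 0 0 -1;-2.4 20 -8 0 0 0 -1;-2.4 20 -8 0 0 0 -1")

```text
time_s: 7.4
tool_pos: [0.4701, -0.1935, 0.1471]
ee_rot: [[-0.959, -0.283, 0.0], [-0.283, 0.959, -0.0], [-0.0, -0.0, -1.0]]
contact_force: [0.7, 0.5, -0.7]
opening: 0.279
grip_force: 60.7
```

```bash
python3 - <<'E'
from h import *
w=snap('wrist');s=snap('scene');st=manip.get_state()
a=w['img'][100:300,180:380];b=s['img'][165:295,225:335]
c=np.zeros((400,790,3),np.uint8);c[:,:400]=cv2.resize(a,(400,400));c[:390,400:730]=cv2.resize(b,None,fx=3,fy=3,interpolation=cv2.INTER_CUBIC)
cv2.imwrite('pics/c5.png',c[:,:,::-1]);print(st['tool_pos'],st['grip_force'],st['contact_force'],st['opening'])
p=np.array(st['tool_pos']);
print('hole pred w',proj(w,[.4704,-.1932,.06]),'s',proj(s,[.4704,-.1932,.06]),'tip pred w',proj(w,p+[0,0,.008-.068]),'s',proj(s,p+[0,0,.008-.068]))
E
```

```text
[ 0.47002774 -0.19376167  0.14676906] 60.67249059677124 [ 0.40736921 -1.21643701 -1.06215565] 0.27847994966887085
hole pred w [281.2 227.8] s [267.  254.7] tip pred w [280.4 242.4] s [266.8 245. ]
```

View pics/c5.png

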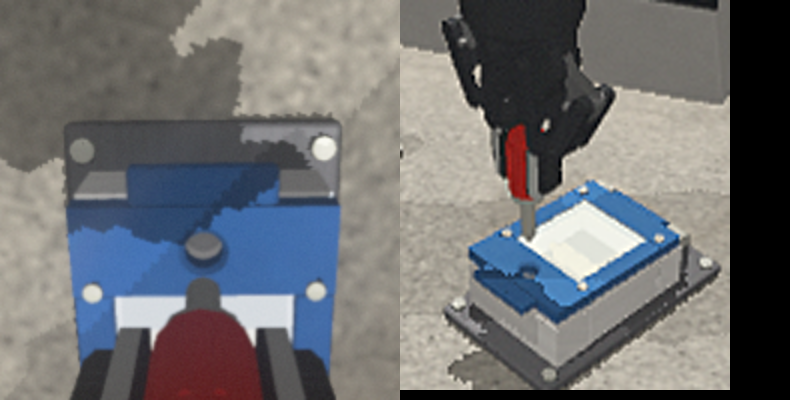

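The wrist crop shows the hole at about full-frame pixel (282,226) and the pin tip at (281,241). The scene crop shows the tip right over the hole, aligned within about 1.5 mm, so I'll insert.

Call:
move_arm(steps="0.05 0 1.5 0 0 0 -1;0.05 0 2.5 0 0 0 -1;0.05 0 3 0 0 0 -1;0.05 0 3.5 0 0 0 -1;0.05 0 4 0 0 0 -1;0.05 0 4.5 0 0 0 -1;0.05 0 4.5 0 0 0 -1")

```text
time_s: 8.2
tool_pos: [0.4693, -0.193, 0.1011]
ee_rot: [[-0.959, -0.283, -0.001], [-0.283, 0.959, 0.0], [0.001, 0.0, -1.0]]
contact_force: [-0.3, -0.3, 0.3]
opening: 0.281
grip_force: 60.7
```

Call:
move_arm(steps="0 0 0.6 0 0 0 -1;0 0 1.2 0 0 0 -1;0 0 1.6 0 0 0 -1;0 0 1.8 0 0 0 -1;0 0 2 0 0 0 -1;0 0 2.2 0 0 0 -1;0 0 2.2 0 0 0 -1;0 0 2.2 0 0 0 -1")

```text
time_s: 9.0
tool_pos: [0.4695, -0.1931, 0.0799]
ee_rot: [[-0.959, -0.283, 0.0], [-0.283, 0.959, -0.0], [-0.0, -0.0, -1.0]]
contact_force: [-1.3, -0.2, 2.2]
opening: 0.276
grip_force: 61.0
```

Contact has begun at 2 N. I'll press on in small steps.

Call:
move_arm(steps="0 0 0.1 0 0 0 -1;0 0 0.2 0 0 0 -1;0 0 0.3 0 0 0 -1;0 0 0.4 0 0 0 -1;0 0 0.4 0 0 0 -1;0 0 0.4 0 0 0 -1")

```text
time_s: 9.6
tool_pos: [0.4697, -0.1933, 0.0775]
ee_rot: [[-0.959, -0.283, 0.001], [-0.283, 0.959, -0.001], [-0.0, -0.001, -1.0]]
contact_force: [-11.7, 2.8, 23.6]
opening: 0.276
grip_force: 63.2
```

Call:
move_arm(steps="0.1 0 0.4 0 0 0 -1;0.1 0 0.4 0 0 0 -1;0.1 0 0.4 0 0 0 -1")

```text
time_s: 9.9
tool_pos: [0.4698, -0.1937, 0.0767]
ee_rot: [[-0.959, -0.283, 0.004], [-0.283, 0.959, -0.001], [-0.003, -0.002, -1.0]]
contact_force: [-21.3, 11.0, 55.6]
opening: 0.281
grip_force: 66.9
```

```bash
python3 - <<'E'
from h import *
s=snap('scene');w=snap('wrist');st=manip.get_state();print(st['tool_pos'],st['contact_force'],st['torque'],st['time_s'])
c=np.zeros((600,800,3),np.uint8);c[:480,:440]=cv2.resize(s['img'][185:305,225:335],None,fx=4,fy=4,interpolation=cv2.INTER_CUBIC)
c[:270,440:]=cv2.resize(w['img'],(360,270))
cv2.imwrite('pics/c6.png',c[:,:,::-1])
E
```

```text
[ 0.46983464 -0.19366269  0.07671346] [-21.56720888  11.96125494  55.97225978] [2.0812433  3.62379797 0.05280709] 10.0
```

View pics/c6.png

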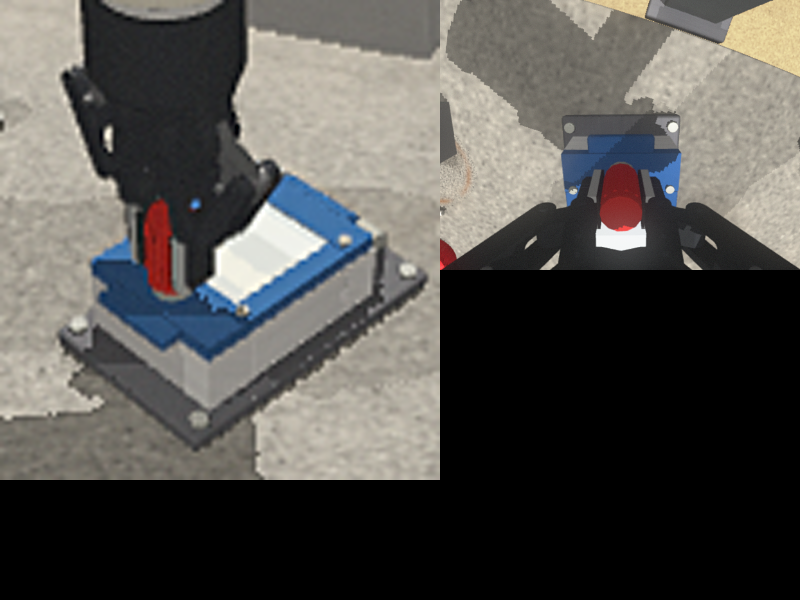

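The crop shows the lid flush on the lower half and the collar on the lid, so the jig is shut. The hold force crept up to 56 N, so I'll ease it to a moderate push.

Call:
move_arm(steps="0.1 0 -0.1 0 0 0 -1;0.1 0 -0.2 0 0 0 -1;0.1 0 -0.2 0 0 0 -1")

```text
time_s: 10.3
tool_pos: [0.4694, -0.1936, 0.0772]
ee_rot: [[-0.959, -0.283, 0.005], [-0.283, 0.959, -0.0], [-0.005, -0.002, -1.0]]
contact_force: [-4.2, 9.9, 33.9]
opening: 0.28
grip_force: 64.0
```

Call:
move_arm(steps="0 0.05 -0.05 0 0 0 -1;0 0.05 -0.05 0 0 0 -1;0 0.05 -0.05 0 0 0 -1;0 0.05 -0.05 0 0 0 -1;0 0.05 -0.05 0 0 0 -1")

```text
time_s: 10.8
tool_pos: [0.4693, -0.1934, 0.0773]
ee_rot: [[-0.959, -0.283, 0.005], [-0.283, 0.959, -0.001], [-0.005, -0.003, -1.0]]
contact_force: [-1.0, 4.9, 28.1]
opening: 0.277
grip_force: 63.3
```

Call:
move_arm(steps="0 0 0 0 0 0 -1;0 0 0 0 0 0 -1;0 0 0 0 0 0 -1;0 0 0 0 0 0 -1;0 0 0 0 0 0 -1;0 0 0 0 0 0 -1;0 0 0 0 0 0 -1;0 0 0 0 0 0 -1;0 0 0 0 0 0 -1;0 0 0 0 0 0 -1")

```text
time_s: 11.8
tool_pos: [0.4693, -0.1934, 0.0774]
ee_rot: [[-0.959, -0.283, 0.005], [-0.283, 0.959, -0.001], [-0.005, -0.003, -1.0]]
contact_force: [-1.7, 4.7, 27.1]
opening: 0.274
grip_force: 63.3
```

```bash
python3 - <<'E'
from h import *
s=snap('scene');st=manip.get_state();print(st['tool_pos'],st['contact_force'],st['time_s'])
cv2.imwrite('pics/c7.png',cv2.resize(s['img'][205:295,225:335],None,fx=6,fy=6,interpolation=cv2.INTER_CUBIC)[:,:,::-1])
E
```

```text
[ 0.46925831 -0.19342786  0.07735314] [-1.66196616  4.91188512 27.81501251] 11.85
```

View pics/c7.png

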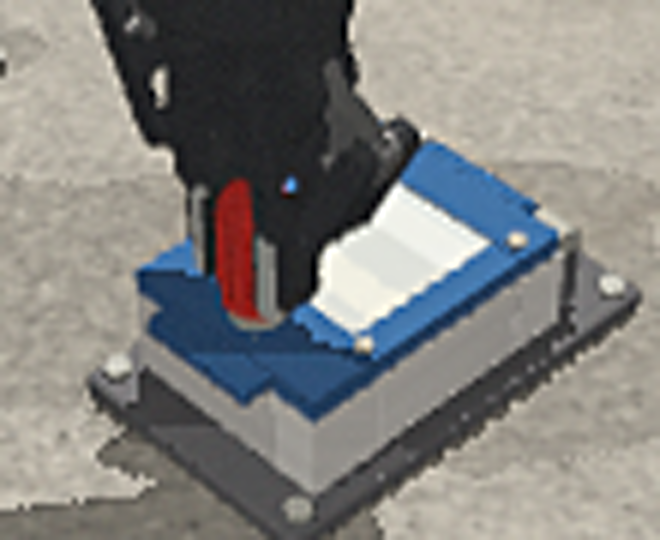

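The collar sits at (255,322) on the lid, the lid is flush all round, and the push is steady at about 28 N. I'll hand the job in.

```bash
python3 -c "
from rig import manip
print(manip.sign_off())"
```

```text
the job is handed in; nothing more can be done
None
```

The job is handed in at about 12 s: the jig is shut, the pin is through both holes with its collar on the upper half, and the hand is still gripping the knob and pressing it down with a steady 28 N or so; I have no verdict back, and the push briefly reached 56 N before I eased it.

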